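# Close the loaded bench micrometer to its ratchet click

## Task

Two identical upright micrometers stand on the optics bench; one has a flat metal bar lying across its anvil, under the spindle. Turn that one's black wing knob clockwise, seen from above, until the screw is fully home and the knob slips on its ratchet by at least two clicks (20 degrees of slip), then let go without turning it back. Leave the knob of the empty micrometer alone.

Things in the scene. Friction and masses are not known exactly. Their poses are not given: they have to be found in the camera images.
- ratchet_grip (a point): Black wing knob atop the micrometer that has an aluminium bar (120 x 28 x 10 mm) across its anvil. Point on the knob's vertical axis, 164 mm above the bench, 12 mm below its top. Wing 40 mm long (own x), 14 mm thick (own y: flat faces to pinch), 38 mm tall, z up; axes turn with it. 26 mm below the point is a 26 mm wide neck disc, 33 mm below it the 32 mm wide steel thimble. The stand is fixed.
- thimble (a joint): Angle (rad) of that micrometer's thimble, growing clockwise from above; 0.25 to 0.65 at the start, 1.0 when the spindle is tight on the bar, where it stops (so 20 to 43 degrees to go). The wing knob carries it along at 0.04 N m, and drives it back if turned anticlockwise.
- ratchet (a joint): Slip (rad) of the wing knob over its thimble, growing clockwise from above; 0 at the start. Grows only once the thimble is at its stop and the knob is turned on: it then slips at a steady 0.15 N m, as far as one likes. 10 degrees of slip is one click; clicks are neither heard nor felt as bumps.
- spare_tip (a point): Point at one end of the identical wing knob on the other, empty micrometer (no bar under its spindle): 20 mm out from that knob's axis along the wing, 164 mm above the bench. That knob is to be left alone.
Mind the look-alikes: they are no part of the job. Leave any yellow look-alike of the part that bears ratchet_grip alone.

How it is judged:
By the outcome, as a careful person would: the job done as asked, in the order asked, and still so for the second after the job is handed in, with the robot touching nothing.
It also fails if it takes over 32 s, if anything falls off the work surface, if the arm or the gripper's body presses on something with over 40 N, if the wrist force passes 120 N, or if a joint passes its speed limit or range.

## Robot

A 7-joint arm with a two-finger parallel gripper is mounted at the origin on the work surface. World frame = base frame: x ahead of the robot, y to its left, z up, the work surface at z = 0. Lengths are in m, angles in rad, forces in N, time in s.
With the tool pointing down it reaches from about 0.35 to 0.9 m from the base axis. Payload 8.1 kg.
Tool frame: the origin (TCP) lies at the very end of the fingers, on their centre line; the grasp point (between the pads) lies grip_point_offset behind it (grip_point_offset is the distance from the TCP to the grasp point, in m); z points along the fingers, y is the direction in which the jaws open and shut (so a half turn about z gives the same grasp; the last joint's range is limited). The gripper opens to 92 mm and grips with 3 to 60 N. Pads are 19 mm wide; open, the fingers measure 130 mm over their backs; the gripper's body (75 mm by 190 mm) begins 47 mm behind the grasp point.
Start: joints at [1.069, 0.434, 0.025, 1.573, -0.012, 1.134, -0.075], TCP at [0.243, -0.576, 0.227] pointing down, gripper open.
Joint ranges: [-2.62, 2.62], [-0.44, 2.09], [-1.27, 1.32], [0.08, 2.57], [-1.32, 4.46], [0.12, 2], [-2.74, 2.74]. Speed limits (rad/s): [2.22, 2.22, 3.01, 3.01, 3.14, 3.14, 3.14].

## Interface

Orientations are given as a rotation vector (axis times angle).
In Python, from cell import * gives the robot as it stands.
- The arm moves only by the tool drive_tool, never from a script. Its argument "increments" is a list of rows, each an object of numbers: "grip": the gripper's target within -1 to 1 (shut at 1, half-way at 0, fully open at -1); "tx", "ty", "tz": the shift along the world's x, y, z normalised to -1 to 1, where 1 is 400 mm; "turn": the turn about the world's z normalised to -1 to 1, where 1 is 60 degrees. In form: [{"grip": .., "tx": .., "ty": .., "tz": .., "turn": ..}, ...]. A call has 1 to 20 rows; each row is the pose to reach, as a shift and turn from the pose measured when the call began; what a row does not reach only later rows make up. A row lasts 1/10 s, in which the tool goes at most 50 mm and 8.59 degrees, less where a joint would pass 70% of its speed; a pose out of reach is approached as far as the arm can. A call with a number of a shift or a turn outside -1 to 1 is refused whole. A call with a gripper value outside its range is refused whole. The fingers move at their own pace and stop on an object; "newtons" is the grip in N (left out, the last holds). Time passes only in rows, so rows that repeat a pose let the fingers close. It gives the time, the measured TCP pose, the force and the opening at its end, in the units of the state.
- observe(): the state, without advancing time (a new reading comes with each control period).
- get_image(name): name is "scene" or "top" or "wrist"; returns the picture (384x512x3 uint8, red, green, blue); there is no depth.
- camera_info(name): a dict with "fx", "fy", "cx", "cy" (pixels), "eye" and "rotation" of the camera in the world; the wrist camera has in their place "hand_eye" (4x4, takes a point from camera to tool coordinates, whose origin is the TCP and whose axes are the flange's). Camera axes: x right, y down, z forward; pixel columns grow to the right and rows downward; lengths in m; the calibration is good to about 2 mm. A picture is of the moment at which its call begins: read the wrist's pose just before it. camera_info takes no time and is no camera call.
- sign_off(): hands the job in, once; it reports no verdict.
The state is a dict: "clock": time; "joints": joint angles; "dq": joint speeds; "joint_efforts": joint torques, N m; "position": TCP position; "ee_rot": TCP orientation; "force": force on the tool from outside, world axes, zero at the start; "ft_torque": the same for the moment, N m; "width": opening from 0.0 (shut) to 1.0 (fully open).
Only numpy, scipy, OpenCV 4.12 (cv2) and the standard library are available. Lean on these libraries where they do the work, as an engineer would, in place of code of your own. Each camera call takes 0.05 s, during which the arm holds its last target. There are 200 camera calls.

## Working session

There is one attempt and no reset: what is moved stays moved. The work goes in short steps, Python scripts to look and compute and a tool call to move; the robot and the scene stay as the last step left them, time stands still between calls to the robot, and variables do not carry over. Pictures are saved under pics/ and viewed, about 8 in all and at most 12, crops included, and the job is handed in when it is done.

Besides the shell and the picture viewer there is one more tool, called as a command line: name --argument value ..., lists and objects as JSON in quotes. drive_tool: Moves the arm, as the interface text tells. Its arguments: {"type":"object","properties":{"increments":{"type":"array","items":{"type":"object","properties":{"grip":{"type":"number"},"tx":{"type":"number"},"ty":{"type":"number"},"tz":{"type":"number"},"turn":{"type":"number"}}}},"newtons":{"type":"number"}},"required":["increments"]}

```bash
mkdir -p pics; ls; python3 - <<'E'
from cell import *
import cv2, numpy as np
s=observe(); print(s)
ims=[]
for n in("scene","top"):
    im=get_image(n)[:,:,::-1]; cv2.imwrite(f"pics/{n}0.png",im); print(n,camera_info(n))
print(camera_info("wrist"))
E
```

```text
pics
{'clock': 0.0, 'joints': array([ 1.06939275,  0.43523508,  0.02498822,  1.57408429, -0.01158676,
        1.13401328, -0.07511324]), 'dq': array([ 0.00045823, -0.00083679, -0.00200703,  0.00066118,  0.00254129,
       -0.00079512,  0.00025152]), 'joint_efforts': array([-6.38144957e-04, -6.67847300e+01,  9.84682515e-01, -3.14461541e+01,
       -6.05509174e-02,  4.26724227e-02,  1.49409348e-04]), 'position': array([ 0.24243393, -0.57551032,  0.2259426 ]), 'ee_rot': array([-3.07787810e+00, -6.21854157e-01,  7.44509189e-04]), 'force': array([-0.33155628, -0.16052677, -0.31377671]), 'ft_torque': array([-0.00819125, -0.03793615,  0.01468943]), 'width': 0.9992684340193514}
scene {'fx': 414.28273889757133, 'fy': 414.28273889757133, 'cx': 265.6543847977045, 'cy': 188.510311552926, 'eye': array([ 1.19362106, -0.6997355 ,  0.71663036]), 'rotation': array([-2.06696345, -0.78929651,  0.39240174])}
top {'fx': 477.2767128158418, 'fy': 477.2767128158418, 'cx': 258.08093362708973, 'cy': 192.00646737145345, 'eye': array([ 0.39363958, -0.09017674,  1.37841808]), 'rotation': array([-2.12151409,  2.09966953, -0.18028727])}
{'fx': 305.35739860540866, 'fy': 305.35739860540866, 'cx': 258.27779597479025, 'cy': 192.349443667333, 'hand_eye': array([[ 1.91952607e-04, -9.61410813e-01, -2.75116725e-01,
         7.53439255e-02],
       [ 9.99999858e-01,  3.21131363e-04, -4.24498309e-04,
        -1.96491129e-04],
       [ 4.96465873e-04, -2.75116605e-01,  9.61410738e-01,
        -1.58006391e-01],
       [ 0.00000000e+00,  0.00000000e+00,  0.00000000e+00,
         1.00000000e+00]])}
```

View pics/scene0.png

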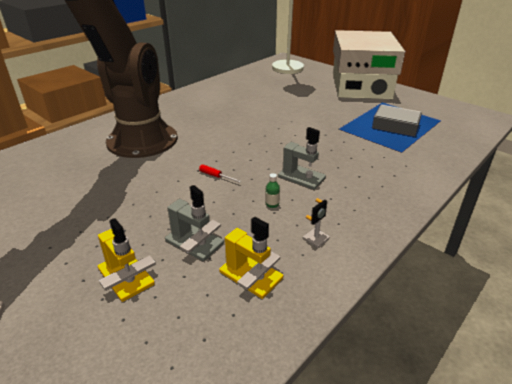

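View pics/top0.png

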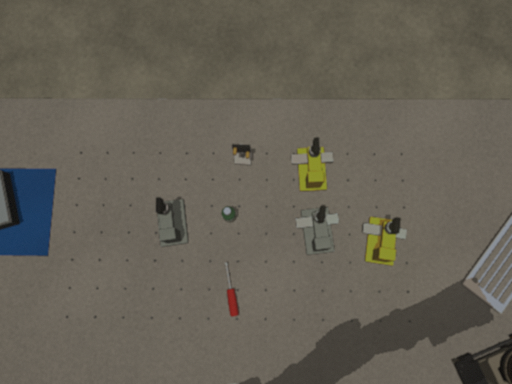

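```bash
python3 -c "
import cell
print([n for n in dir(cell) if not n.startswith('__')]); print(getattr(cell,'grip_point_offset',None))"
```

```text
['PlanningError', 'camera_info', 'get_image', 'grip_point_offset', 'observe', 'sign_off']
0.0188
```

```bash
cat > h.py <<'E'
from cell import *
import cv2, numpy as np
from scipy.spatial.transform import Rotation as R
def cam(n,s=None):
    c=camera_info(n); K=np.array([[c['fx'],0,c['cx']],[0,c['fy'],c['cy']],[0,0,1]])
    if n=="wrist":
        T=np.eye(4);T[:3,:3]=R.from_rotvec(s['ee_rot']).as_matrix();T[:3,3]=s['position'];T=T@c['hand_eye']
        return K,T[:3,:3],T[:3,3]
    return K,R.from_rotvec(c['rotation']).as_matrix(),c['eye']
def ray(C,p,z):
    K,Rm,e=C; d=(Rm@np.linalg.inv(K)@np.c_[np.atleast_2d(p),np.ones(len(np.atleast_2d(p)))].T).T
    return e+d*((z-e[2])/d[:,2])[:,None]
def proj(C,P):
    K,Rm,e=C; q=K@Rm.T@(np.asarray(P)-e); return q[:2]/q[2]
def dark(im,box,t=45):
    x0,y0,x1,y1=box; m=np.zeros(im.shape[:2],np.uint8); m[y0:y1,x0:x1]=(im[y0:y1,x0:x1].max(2)<t)
    n,l,st,c=cv2.connectedComponentsWithStats(m); k=1+st[1:,4].argmax(); return (l==k)
E
python3 - <<'E'
from h import *
im=cv2.imread("pics/top0.png"); C=cam("top")
for nm,b in dict(target=(305,195,340,225),spare=(145,190,180,220)).items():
    m=dark(im,b); ys,xs=np.nonzero(m); print(nm,len(xs),xs.min(),xs.max(),ys.min(),ys.max(),xs.mean(),ys.mean())
    P=ray(C,np.c_[xs,ys],.16)[:,:2]; w,V=np.linalg.eigh(np.cov(P.T)); print(P.mean(0),np.sqrt(w*12),np.degrees(np.arctan2(V[1,1],V[0,1])))
print(proj(C,[0,0,0]),proj(C,[.4,-.4,0]))
b=cv2.resize(im[185:255,280:360],None,fx=7,fy=7,interpolation=cv2.INTER_CUBIC); sc=cv2.imread("pics/scene0.png")
b2=cv2.resize(sc[170:270,150:230],None,fx=4.9,fy=4.9,interpolation=cv2.INTER_CUBIC)[:490]
b2=cv2.resize(b2,(392,490)); b=cv2.resize(b,(400,490)); cv2.imwrite("pics/crop.png",cv2.convertScaleAbs(np.hstack([b,b2]),alpha=1.6))
E
```

```text
target 77 317 324 207 221 320.8961038961039 214.06493506493507
[ 0.57421709 -0.22419389] [0.01403134 0.03786273] 168.5077726635377
spare 102 157 164 198 213 160.0392156862745 205.63725490196077
[0.59245478 0.19239408] [0.01838481 0.03771386] -169.76710844543177
[233.31757931 434.09431899] [378.0062672  284.03595571]
```

View pics/crop.png

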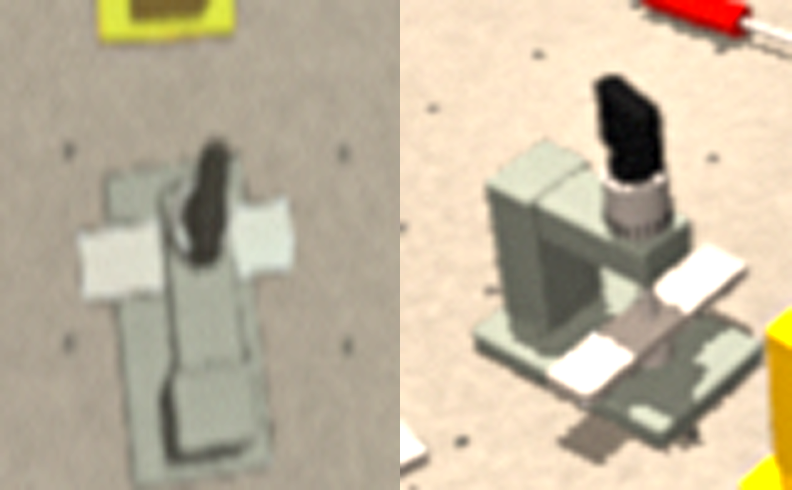

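```bash
python3 - <<'E'
from h import *
s=observe(); M=R.from_rotvec(s['ee_rot']).as_matrix(); print(M.round(3)); print("jaw yaw",np.degrees(np.arctan2(M[1,1],M[0,1])), (np.array([.574,-.224,.27])-s['position'])/.4)
E
```

```text
[[ 0.922  0.388 -0.001]
 [ 0.388 -0.922  0.001]
 [-0.    -0.001 -1.   ]]
jaw yaw -67.15072175786153 [0.82877591 0.87889513 0.10994718]
```

drive_tool --increments '[{"grip":-1,"tx":0,"ty":0,"tz":0.11,"turn":0.2},{"grip":-1,"tx":0.83,"ty":0.88,"tz":0.11,"turn":1},{"grip":-1,"tx":0.83,"ty":0.88,"tz":0.11,"turn":1},{"grip":-1,"tx":0.83,"ty":0.88,"tz":0.11,"turn":1},{"grip":-1,"tx":0.83,"ty":0.88,"tz":0.11,"turn":1},{"grip":-1,"tx":0.83,"ty":0.88,"tz":0.11,"turn":1},{"grip":-1,"tx":0.83,"ty":0.88,"tz":0.11,"turn":1},{"grip":-1,"tx":0.83,"ty":0.88,"tz":0.11,"turn":1},{"grip":-1,"tx":0.83,"ty":0.88,"tz":0.11,"turn":1},{"grip":-1,"tx":0.83,"ty":0.88,"tz":0.11,"turn":1},{"grip":-1,"tx":0.83,"ty":0.88,"tz":0.11,"turn":1},{"grip":-1,"tx":0.83,"ty":0.88,"tz":0.11,"turn":1}]'

```text
clock: 1.3
position: [0.5776, -0.2172, 0.2694]
ee_rot: [-2.345, -2.086, -0.003]
force: [0.2, -0.6, -0.1]
width: 1.0
```

drive_tool --increments '[{"grip":-1,"turn":1},{"grip":-1,"turn":1},{"grip":-1,"turn":1},{"grip":-1,"turn":1},{"grip":-1,"turn":1},{"grip":-1,"turn":1},{"grip":-1,"turn":1},{"grip":-1,"turn":1}]'

```text
invalid input
```

```bash
python3 - <<'E'
from h import *
s=observe(); M=R.from_rotvec(s['ee_rot']).as_matrix(); print(s['clock'],s['joints'],s['position'],"jaw yaw",np.degrees(np.arctan2(M[1,1],M[0,1])))
im=get_image("wrist")[:,:,::-1]; cv2.imwrite("pics/w1.png",im); C=cam("wrist",s); print(proj(C,[.574,-.224,.176]))
E
```

```text
1.3 [ 0.51093397  0.42075508 -0.34482221  1.50638857  0.14279964  1.24104141
  0.03093074] [ 0.57758111 -0.21718139  0.26942937] jaw yaw -6.674943208518403
[254.16848133 204.13317068]
```

View pics/w1.png

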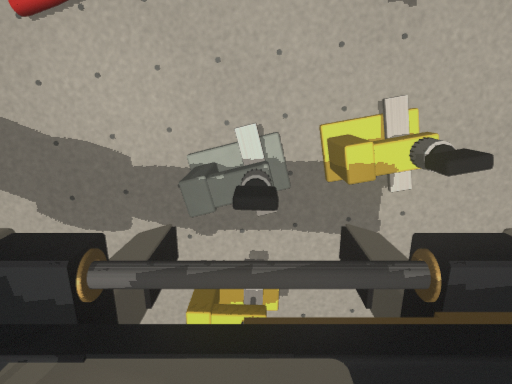

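drive_tool --increments '[{"grip":-1,"tx":-0.01,"ty":-0.02,"tz":0,"turn":1},{"grip":-1,"tx":-0.01,"ty":-0.02,"tz":0,"turn":1},{"grip":-1,"tx":-0.01,"ty":-0.02,"tz":0,"turn":1},{"grip":-1,"tx":-0.01,"ty":-0.02,"tz":0,"turn":1},{"grip":-1,"tx":-0.01,"ty":-0.02,"tz":0,"turn":1},{"grip":-1,"tx":-0.01,"ty":-0.02,"tz":0,"turn":1},{"grip":-1,"tx":-0.01,"ty":-0.02,"tz":0,"turn":1},{"grip":-1,"tx":-0.01,"ty":-0.02,"tz":0,"turn":1}]'

```text
clock: 2.15
position: [0.5706, -0.2302, 0.2689]
ee_rot: [-0.992, -2.978, 0.004]
force: [0.4, -0.5, 0.3]
width: 1.002
```

drive_tool --increments '[{"grip":-1,"tx":0,"ty":0,"tz":0,"turn":0.42},{"grip":-1,"tx":0,"ty":0,"tz":0,"turn":0.42},{"grip":-1,"tx":0,"ty":0,"tz":0,"turn":0.42},{"grip":-1,"tx":0,"ty":0,"tz":0,"turn":0.42},{"grip":-1,"tx":0,"ty":0,"tz":0,"turn":0.42}]'

```text
clock: 2.65
position: [0.5702, -0.2309, 0.2687]
ee_rot: [-0.331, -3.121, 0.005]
force: [-0.1, 0.2, -0.0]
width: 1.0
```

```bash
python3 - <<'E'
from h import *
s=observe(); M=R.from_rotvec(s['ee_rot']).as_matrix(); print(s['clock'],s['joints'],s['position'],"jaw yaw",np.degrees(np.arctan2(M[1,1],M[0,1])))
im=get_image("wrist")[:,:,::-1]; cv2.imwrite("pics/w2.png",im); C=cam("wrist",s); p=proj(C,[.574,-.224,.176]);print(p)
x,y=p.astype(int); c=im[max(y-50,0):y+50,x-65:x+65]; cv2.imwrite("pics/w2c.png",cv2.convertScaleAbs(cv2.resize(c,None,fx=6,fy=6,interpolation=cv2.INTER_CUBIC),alpha=2.5)); print(x-65,y-50)
E
```

```text
2.65 [ 0.7327977   0.47339895 -0.65886134  1.49420242  0.2989261   1.2781794
  1.39975581] [ 0.57016897 -0.23089793  0.26874426] jaw yaw 77.91167235208076
[266.30913461 197.02681042]
201 147
```

View pics/w2c.png

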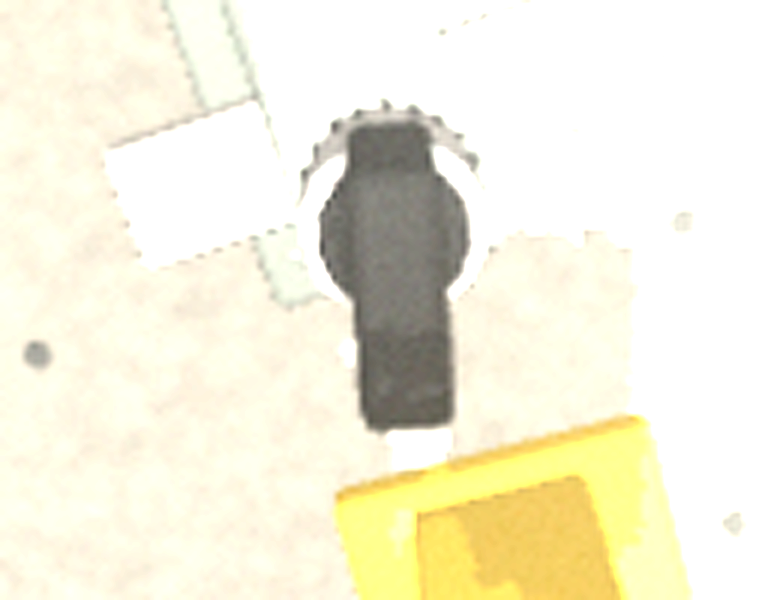

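```bash
python3 - <<'E'
from h import *
s=observe(); C=cam("wrist",s); o=np.array([201,147])
f=lambda u,z:ray(C,o+np.array(u)/6,z)[0]
a,b=f((389,123),.176),f((409,430),.176); print(a,b,np.linalg.norm(a-b),(a+b)/2,np.degrees(np.arctan2(*(b-a)[1::-1])))
print("neck",f((395,230),.138)); print("w",np.linalg.norm(f((354,280),.176)-f((449,280),.176)))
for z in (.176,.164,.14,.131): print(z,(proj(C,[.574,-.224,z])-o)*6)
E
```

```text
[ 0.54883178 -0.21905575  0.176     ] [ 0.59400344 -0.22537144  0.176     ] 0.04561103061367301 [ 0.57141761 -0.22221359  0.176     ] -7.959237122159009
neck [ 0.57385649 -0.22240414  0.138     ]
w 0.013538187853314614
0.176 [390.60589597 299.6079047 ]
0.164 [388.87334847 276.58106517]
0.14 [385.81303102 235.90717977]
0.131 [384.78481327 222.24140439]
```

drive_tool --increments '[{"grip":-1,"tx":0.0095,"ty":0.02,"tz":-0.1,"turn":0.035},{"grip":-1,"tx":0.0095,"ty":0.02,"tz":-0.2,"turn":0.035},{"grip":-1,"tx":0.0095,"ty":0.02,"tz":-0.28,"turn":0.035},{"grip":-1,"tx":0.0095,"ty":0.02,"tz":-0.3,"turn":0.035},{"grip":-1,"tx":0.0095,"ty":0.02,"tz":-0.3,"turn":0.035}]'

```text
clock: 3.2
position: [0.5735, -0.2227, 0.1481]
ee_rot: [-0.275, -3.125, 0.004]
force: [0.5, -0.1, 0.2]
width: 0.998
```

```bash
python3 - <<'E'
from h import *
s=observe(); M=R.from_rotvec(s['ee_rot']).as_matrix(); print(s['clock'],s['position'],s['force'],s['ft_torque'],"jaw yaw",np.degrees(np.arctan2(M[1,1],M[0,1])))
im=get_image("wrist")[:,:,::-1]; cv2.imwrite("pics/w3.png",cv2.convertScaleAbs(im,alpha=2))
E
```

```text
3.2 [ 0.57349607 -0.22268735  0.14814495] [ 0.53668638 -0.10543984  0.16567532] [ 0.07692103 -0.15295041  0.045432  ] jaw yaw 79.95076396978853
```

View pics/w3.png

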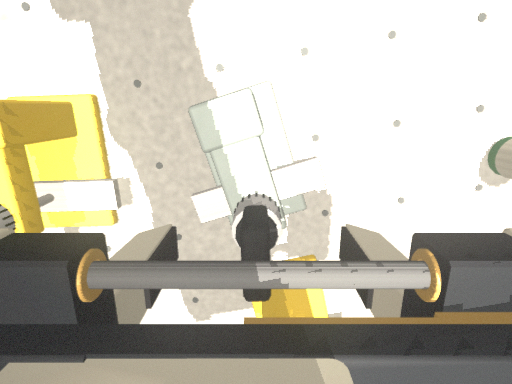

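drive_tool --increments '[{"grip":1,"tx":0,"ty":0,"tz":0,"turn":0},{"grip":1,"tx":0,"ty":0,"tz":0,"turn":0},{"grip":1,"tx":0,"ty":0,"tz":0,"turn":0},{"grip":1,"tx":0,"ty":0,"tz":0,"turn":0},{"grip":1,"tx":0,"ty":0,"tz":0,"turn":0},{"grip":1,"tx":0,"ty":0,"tz":0,"turn":0},{"grip":1,"tx":0,"ty":0,"tz":0,"turn":0},{"grip":1,"tx":0,"ty":0,"tz":0,"turn":0},{"grip":1,"tx":0,"ty":0,"tz":0,"turn":0},{"grip":1,"tx":0,"ty":0,"tz":0,"turn":0}]' --newtons 40

```text
clock: 4.25
position: [0.5745, -0.2228, 0.1496]
ee_rot: [-0.274, -3.127, 0.005]
force: [-0.8, -2.2, 0.7]
width: 0.179
```

```bash
python3 - <<'E'
from h import *
s=observe(); M=R.from_rotvec(s['ee_rot']).as_matrix(); print(s['clock'],s['width'],s['position'],s['force'],s['ft_torque'],"jaw yaw",np.degrees(np.arctan2(M[1,1],M[0,1])))
E
```

```text
4.25 0.17883370456109923 [ 0.57452267 -0.22282575  0.149636  ] [-0.7820554  -2.21376993  0.70195118] [-0.72622036  0.03718821  0.04392748] jaw yaw 79.97910054709845
```

drive_tool --increments '[{"grip":1,"tx":0,"ty":0,"tz":0,"turn":0},{"grip":1,"tx":0,"ty":0,"tz":0,"turn":0},{"grip":1,"tx":0,"ty":0,"tz":0,"turn":0}]'

```text
clock: 4.55
position: [0.5743, -0.2237, 0.1497]
ee_rot: [-0.275, -3.127, 0.007]
force: [-1.5, -3.7, 2.0]
width: 0.15
```

```bash
python3 - <<'E'
from h import *
s=observe(); M=R.from_rotvec(s['ee_rot']).as_matrix(); print(s['clock'],s['width'],s['position'],s['force'],s['ft_torque'],"jaw yaw",np.degrees(np.arctan2(M[1,1],M[0,1])))
E
```

```text
4.55 0.14974568345345013 [ 0.57434574 -0.22373243  0.14970001] [-1.4902476  -3.66790687  1.96407232] [-0.88297884  0.11756939  0.01214276] jaw yaw 79.93298634039935
```

drive_tool --increments '[{"grip":1,"tx":0,"ty":0,"tz":0,"turn":-0.08},{"grip":1,"tx":0,"ty":0,"tz":0,"turn":-0.16},{"grip":1,"tx":0,"ty":0,"tz":0,"turn":-0.24},{"grip":1,"tx":0,"ty":0,"tz":0,"turn":-0.32},{"grip":1,"tx":0,"ty":0,"tz":0,"turn":-0.4}]'

```text
clock: 5.05
position: [0.5743, -0.224, 0.1497]
ee_rot: [-0.925, -2.999, 0.006]
force: [-1.5, -3.5, 0.4]
width: 0.148
```

```bash
python3 - <<'E'
from h import *
s=observe(); M=R.from_rotvec(s['ee_rot']).as_matrix(); print(s['clock'],s['width'],s['joints'],s['position'],s['force'],s['ft_torque'],"jaw yaw",np.degrees(np.arctan2(M[1,1],M[0,1])))
E
```

```text
5.05 0.14835966939688147 [ 0.63751126  0.55204163 -0.52752     1.65102501  0.31757747  1.02799688
  0.9805021 ] [ 0.57432183 -0.22398586  0.14972897] [-1.45576805 -3.48851837  0.40696583] [-0.57680957 -0.0728244   0.02924924] jaw yaw 55.72591348822006
```

drive_tool --increments '[{"grip":1,"tx":0,"ty":0,"tz":0,"turn":-0.1},{"grip":1,"tx":0,"ty":0,"tz":0,"turn":-0.2},{"grip":1,"tx":0,"ty":0,"tz":0,"turn":-0.3},{"grip":1,"tx":0,"ty":0,"tz":0,"turn":-0.4},{"grip":1,"tx":0,"ty":0,"tz":0,"turn":-0.5},{"grip":1,"tx":0,"ty":0,"tz":0,"turn":-0.6},{"grip":1,"tx":0,"ty":0,"tz":0,"turn":-0.7},{"grip":1,"tx":0,"ty":0,"tz":0,"turn":-0.8},{"grip":1,"tx":0,"ty":0,"tz":0,"turn":-0.9},{"grip":1,"tx":0,"ty":0,"tz":0,"turn":-1}]'

```text
clock: 6.05
position: [0.5742, -0.2243, 0.1497]
ee_rot: [-2.304, -2.129, 0.004]
force: [-1.9, -3.1, 1.4]
width: 0.153
```

```bash
python3 - <<'E'
from h import *
s=observe(); M=R.from_rotvec(s['ee_rot']).as_matrix(); print(s['clock'],s['width'],s['joints'],s['position'],s['force'],s['ft_torque'],"jaw yaw",np.degrees(np.arctan2(M[1,1],M[0,1])))
im=get_image("wrist")[:,:,::-1]; cv2.imwrite("pics/w4.png",cv2.convertScaleAbs(im,alpha=2))
E
```

```text
6.05 0.1531214274803985 [ 0.47216647  0.51208886 -0.27201402  1.66452481  0.15743996  0.99139499
  0.06753531] [ 0.57417992 -0.22426267  0.14971782] [-1.91963991 -3.06793585  1.42883918] [-0.81281722  0.19925723  0.14593198] jaw yaw -4.5130555807067845
```

View pics/w4.png

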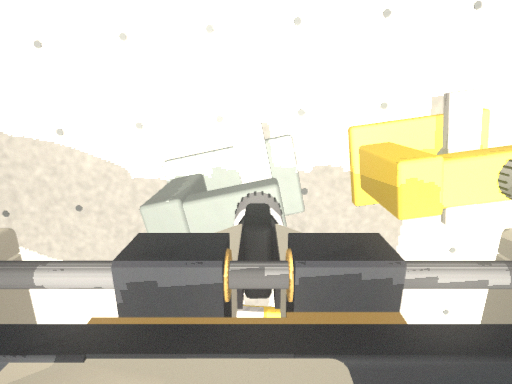

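drive_tool --increments '[{"grip":-1,"tx":0,"ty":0,"tz":0,"turn":0},{"grip":-1,"tx":0,"ty":0,"tz":0,"turn":0},{"grip":-1,"tx":0,"ty":0,"tz":0,"turn":0},{"grip":-1,"tx":0,"ty":0,"tz":0,"turn":0},{"grip":-1,"tx":0,"ty":0,"tz":0,"turn":0},{"grip":-1,"tx":0,"ty":0,"tz":0,"turn":0},{"grip":-1,"tx":0,"ty":0,"tz":0,"turn":0},{"grip":-1,"tx":0,"ty":0,"tz":0.1,"turn":0},{"grip":-1,"tx":0,"ty":0,"tz":0.2,"turn":0},{"grip":-1,"tx":0,"ty":0,"tz":0.3,"turn":0},{"grip":-1,"tx":0,"ty":0,"tz":0.32,"turn":0},{"grip":-1,"tx":0,"ty":0,"tz":0.32,"turn":0}]'

```text
clock: 7.3
position: [0.575, -0.2245, 0.2795]
ee_rot: [-2.313, -2.124, 0.001]
force: [1.0, -0.1, -0.5]
width: 1.0
```

```bash
python3 - <<'E'
from h import *
s=observe(); print(s['clock'],s['width'],s['position'],s['force'],s['ft_torque'])
im=get_image("wrist")[:,:,::-1]; C=cam("wrist",s)
x,y=proj(C,[.574,-.223,.176]).astype(int); c=im[y-50:y+50,x-65:x+65]; cv2.imwrite("pics/w5.png",cv2.convertScaleAbs(cv2.resize(c,None,fx=6,fy=6,interpolation=cv2.INTER_CUBIC),alpha=2.5)); print(x-65,y-50)
E
```

```text
7.3 0.9999535819764228 [ 0.57499806 -0.22447779  0.2795129 ] [ 1.04873776 -0.09508593 -0.50619276] [-0.01349137 -0.13358385  0.02697839]
191 141
```

View pics/w5.png

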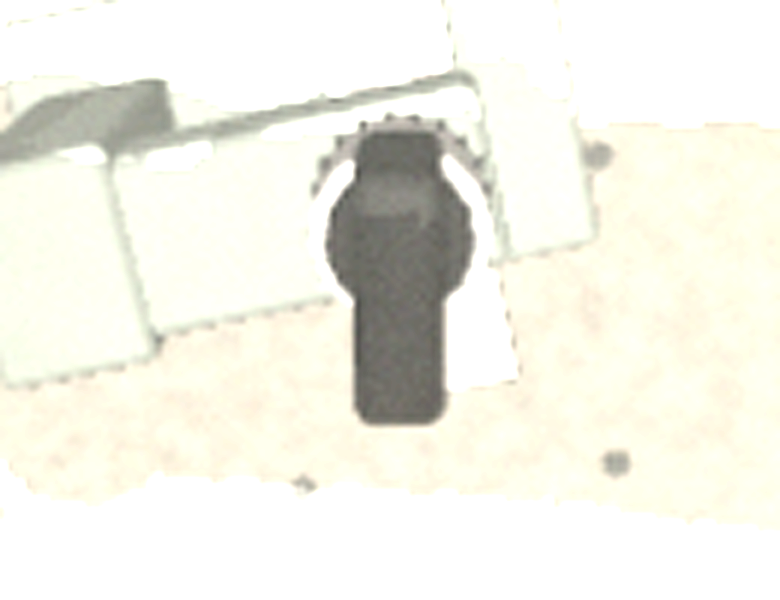

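The wing stands where the gripper left it, about 85° from where it started. It is aligned with the image vertical at (400,275) in the crop, the bar is still in place, and nothing is touching it.

```bash
python3 -c "
from cell import *
print(sign_off())"
```

```text
the job is handed in; nothing more can be done
None
```

I turned the wing knob of the grey micrometer with the bar about 84° clockwise in one grip. I then let go, rose clear and handed the job in at about 7.3 s.

- **Slip:** The stop was at most 43° away, so the knob slipped at least about 41°, which is four clicks. The wrist torque rose from about 0.03 N m early in the turn to about 0.15 N m at the end, matching the ratchet's slip torque. I inferred the slip from the angle and the torque; neither joint could be read directly.
- **Knob after release:** The last picture shows the wing still at the turned angle, with the bar still in place.
- **Robot and other parts:** The gripper is open and clear of everything. It went nowhere near the empty micrometer and never came down on the yellow ones.
- **Disagreement:** Two wing-angle measurements differed by about 3.5° (-11.5° from above, -8° from the wrist). I used about -10°. The first opening after gripping read about 16.5 mm, but settled at 13.8 mm against the wing's 14 mm.

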